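Make up the laser tray and the autosampler tray

TASK

First complete the two-cell tray for the laser: the round black mount in one cell and the square black mount in the other, either way round. Then complete the three-cell tray for the autosampler: the tall vial in the middle cell, the white jar and the metal cone in the two end cells, either way round. Set everything down upright and flat on the floor of its cell, without dropping it, and leave the short vial, the wash bottle and the screwdriver where they are.

Things in the scene. Friction and masses are not known exactly. Their poses are not given: they have to be found in the camera images.
- round_mount: Round black resin sample mount, a disc 38 mm in diameter and 26 mm high, about 45 g, a small pale rock section showing in its top. Origin: centre of the underside; z up. One of six things standing in a row along y on a pale blue bench liner between the robot and the trays, 76 mm or more from its neighbours (centre to centre); which place it has varies.
- square_mount: Square black resin sample mount, 34 x 34 mm and 26 mm high, about 50 g, a small pale rock section in its top. Origin: centre of the underside; x and y are square to its side faces, z up; it stands turned up to 0.35 rad either way. In the same row.
- tall_vial: The taller of two clear glass vials with white caps and straight sides: 28 mm in diameter, 60 mm high, about 40 g. Origin: centre of the underside; z up. In the same row.
- jar: Squat white plastic jar with a screw lid: 44 mm in diameter to 30 mm up, then the lid, 46 mm in diameter, 46 mm high in all, about 100 g. Origin: centre of the underside; z up. In the same row.
- cone: Bare metal interface cone, point up: a straight round base 44 mm in diameter and 22 mm high, with a cone on it up to 40 mm in all; about 120 g. Grip it by the straight base. Origin: centre of the underside; z up. In the same row.
- short_vial: The shorter of the two clear glass vials with white caps: 28 mm in diameter, 38 mm high. A spare, to be left standing. Origin: centre of the underside. In the same row.
- tray2: Grey two-cell tray with pale cell floors (laser), fixed to the bench, open above, 74 mm (its x) by 144 mm (its y) and only 11 mm high; walls 4 mm, floor 4 mm thick. Two square cells, 66 mm inside, in a row along its y: cell centres at y = -35 and +35 mm, x = 0. Origin: centre of the underside; z up; turned up to 0.25 rad either way. It stands beyond the row of stock, to the left or the right of the other tray.
- tray3: Grey three-cell tray with pale cell floors (autosampler), fixed to the bench, open above, 74 mm (its x) by 214 mm (its y) and only 11 mm high; walls 4 mm, floor 4 mm thick. Three square cells, 66 mm inside, in a row along its y: cell centres at y = -70, 0 and +70 mm, x = 0. Origin: centre of the underside; z up; turned up to 0.25 rad either way. Beyond the row of stock, beside the other tray.
- wash_bottle: White wash bottle, 68 mm in diameter, about 185 mm high with its blue spout, standing to the right of the work. A bystander. Origin: centre of the underside.
- screwdriver: Screwdriver lying on the bench to the left of the work. A bystander. Origin: on its underside.
Not all that is in view belongs to the job. Leave any brown look-alike of the tall_vial alone. What is shaped like the square_mount but red is not meant.

How it is judged:
By the outcome, as a careful person would: the job done as asked, in the order asked, and still so for the second after the job is handed in, with the robot touching nothing.
It also fails if it takes over 120 s, if anything falls off the work surface, if the arm or the gripper's body presses on something with over 40 N, if the wrist force passes 120 N, or if a joint passes its speed limit or range.

ROBOT

A 7-joint arm with a two-finger parallel gripper is mounted at the origin on the work surface. World frame = base frame: x ahead of the robot, y to its left, z up, the work surface at z = 0. Lengths are in m, angles in rad, forces in N, time in s.
With the tool pointing down it reaches from about 0.425 to 0.875 m from the base axis. Payload 8.4 kg.
Tool frame: the origin (TCP) lies at the very end of the fingers, on their centre line; the grasp point (between the pads) lies 19 mm behind it (manip.tcp_to_grasp is the distance from the TCP to the grasp point, in m); z points along the fingers, y is the line along which they close (so a half turn about z gives the same grasp; the last joint's range is limited). The gripper opens to 87 mm and grips with 3 to 60 N. Pads are 19 mm wide; open, the fingers measure 117 mm over their backs; the gripper's body (75 mm by 190 mm) begins 51 mm behind the grasp point.
Start: joints at [-1.378, 0.333, 0.04, 1.465, -0.013, 1.343, -0.059], TCP at [0.187, 0.622, 0.223] pointing down, gripper open.
Joint ranges: [-2.58, 2.58], [-0.38, 2.09], [-1.3, 1.39], [0.25, 2.4], [-1.5, 4.64], [0.08, 2.09], [-2.65, 2.65]. Speed limits (rad/s): [2.22, 2.22, 2.79, 2.79, 3.14, 3.14, 3.14].

INTERFACE

Orientations are given as a rotation vector (axis times angle).
In Python, from bench import manip, optics gives the robot as it stands.
- The arm moves only by the tool drive_tool, never from a script. Its arguments are lists of equal length, an entry for each row: "gripper": the opening, from 0 (shut) to 1 (fully open); "offset": the shift along the tool's x, y, z in mm, a list of three; "delta_rot": the turn, a rotation vector about the tool's x, y, z in degrees, a list of three. In form: {"gripper": [gripper, ...], "offset": [[dx, dy, dz], ...], "delta_rot": [[wx, wy, wz], ...]}. A call has exactly 8 rows; each row shifts and turns the commanded pose from where the row before left it, along the tool's axes as they then stand; what a row does not reach is not made up. A row lasts 1/12 s, in which the tool goes at most 41.7 mm and 7.16 degrees, less where a joint would pass 70% of its speed; a pose out of reach is approached as far as the arm can. A call is refused whole if a number of a shift passes 41.7 or a number of a turn 7.16, either way. A call with a gripper value outside its range is refused whole. The fingers move at their own pace and stop on an object; the grip force is fixed at half the most. Time passes only in rows, so rows that do not move let the fingers close, or fill a call up. It gives the time, the measured TCP pose, the force, the opening and the grip force at its end, in the units of the state.
- manip.get_obs(): the state, without advancing time (a new reading comes with each control period).
- optics.camera(name): name is "scene" or "side" or "wrist"; returns the picture (400x640x3 uint8, red, green, blue); there is no depth.
- optics.camera_model(name): a dict with "vertical_fov" (degrees; the focal length in pixels is half the picture's height over the tangent of half this angle, whatever the lens; pixels are square), "cx", "cy" (the principal point, pixels), "xyz" and "attitude" of the camera in the world; the wrist camera has in their place "tool_from_camera" (4x4, takes a point from camera to tool coordinates, whose origin is the TCP and whose axes are the flange's). Camera axes: x right, y up, looking along -z (the intrinsics and any distortion apply to the point x, -y, -z); pixel columns grow to the right and rows downward; lengths in m; the calibration is good to about 2 mm. The wrist camera is an equidistant fisheye: a pixel r from the principal point sees the ray r / f radians off the axis. A picture is of the moment at which its call begins: read the wrist's pose just before it. camera_model takes no time and is no camera call.
- manip.sign_off(): hands the job in; it is judged then, once.
The state is a dict: "time_s": time; "joints": joint angles; "qd": joint speeds; "tau": joint torques, N m; "tcp_pos": TCP position; "ee_rot": TCP orientation; "contact_force": force on the tool from outside, world axes, zero at the start; "torque": the same for the moment, N m; "grip_width": opening from 0.0 (shut) to 1.0 (fully open); "grasp_force": force on a finger pad.
Only numpy, scipy, OpenCV 4.12 (cv2) and the standard library are available. Lean on these libraries where they do the work, as an engineer would, in place of code of your own. Each camera call takes 0.05 s, during which the arm holds its last target. There are 200 camera calls.

## Working session

There is one attempt and no reset: what is moved stays moved. The work goes in short steps, Python scripts to look and compute and a tool call to move; the robot and the scene stay as the last step left them, time stands still between calls to the robot, and variables do not carry over. Pictures are saved under pics/ and viewed, at most 14 in all, crops included, and the job is handed in when it is done.

Besides the shell and the picture viewer there is one more tool, called after "Emit:" in YAML: its name, and indented under it one key for each argument. drive_tool: Moves the arm, as the interface text tells. Its arguments: {"type":"object","properties":{"gripper":{"type":"array"},"offset":{"type":"array"},"delta_rot":{"type":"array"}},"required":["gripper","offset","delta_rot"]}

```bash
mkdir -p pics; ls; python3 - <<'E'
from bench import manip, optics
import cv2
o=manip.get_obs();print({k:o[k] for k in('time_s','tcp_pos','ee_rot','grip_width','contact_force')},manip.tcp_to_grasp)
for n in('scene','side','wrist'):
    print(n,optics.camera_model(n)); cv2.imwrite(f'pics/{n}0.png',optics.camera(n)[:,:,::-1])
E
```

```text
pics
{'time_s': 0.0, 'tcp_pos': array([0.1869018 , 0.62205654, 0.22166909]), 'ee_rot': array([-4.56766543e-01, -3.10811120e+00,  2.49876762e-03]), 'grip_width': 1.0018221876703364, 'contact_force': array([ 0.53956974, -0.11150419, -0.40493767])} 0.0187
scene {'vertical_fov': 47.425331629387586, 'cx': 317.9138727337645, 'cy': 198.64807217403805, 'xyz': array([ 1.11185544, -0.67032177,  0.85499357]), 'attitude': array([0.79047342, 0.31435444, 0.66691524])}
side {'vertical_fov': 44.389572950571356, 'cx': 324.53926705844754, 'cy': 201.8588141195736, 'xyz': array([ 0.44294767, -1.35501298,  0.88578772]), 'attitude': array([ 1.01542805, -0.03468047, -0.03391714])}
wrist {'vertical_fov': 65.70646984690485, 'cx': 314.9580674395978, 'cy': 196.19055449289428, 'tool_from_camera': array([[-3.15344601e-04,  9.60321015e-01,  2.78896842e-01,
         7.67073475e-02],
       [ 9.99999910e-01,  2.23204573e-04,  3.62128626e-04,
         1.24235682e-03],
       [ 2.85508679e-04,  2.78896931e-01, -9.60320998e-01,
        -1.62930183e-01],
       [ 0.00000000e+00,  0.00000000e+00,  0.00000000e+00,
         1.00000000e+00]])}
```

View pics/scene0.png

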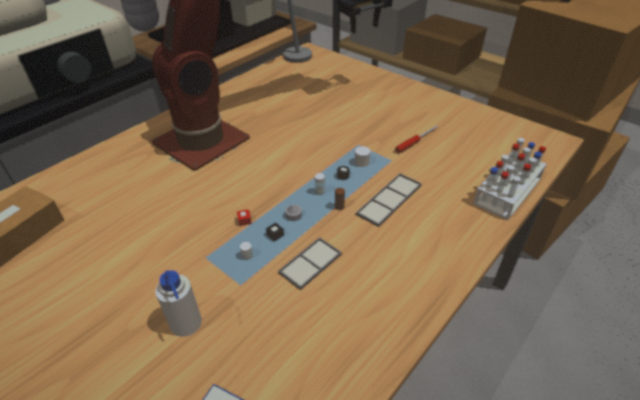

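View pics/side0.png

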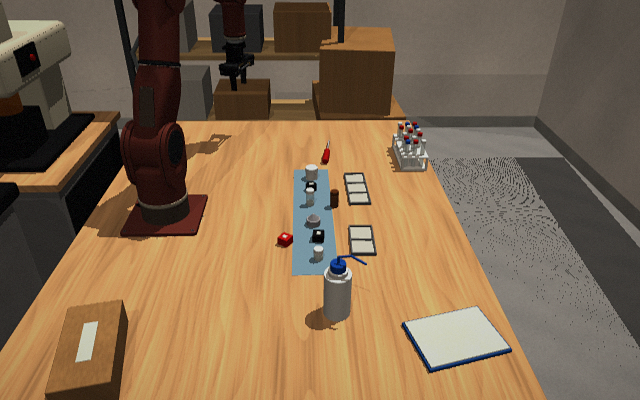

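The scene view shows, along the row from far left to near right: jar (363,157), a black mount (343,172), tall vial (320,184), cone (293,212), a black mount (275,231) and short vial (246,250). The three-cell tray is at (389,199) and the two-cell tray at (310,263). The decoys are red (244,216) and brown (340,199). The side view agrees.

```bash
cat > h.py <<'E'
import numpy as np, cv2
from scipy.spatial.transform import Rotation as R
from bench import manip, optics
def T(o): 
    m=np.eye(4); m[:3,:3]=R.from_rotvec(o['ee_rot']).as_matrix(); m[:3,3]=o['tcp_pos']; return m
def cam(n,o=None):
    m=optics.camera_model(n); f=200/np.tan(np.radians(m['vertical_fov'])/2)
    if n=='wrist': C=T(o)@m['tool_from_camera']
    else:
        C=np.eye(4); C[:3,:3]=R.from_rotvec(m['attitude']).as_matrix(); C[:3,3]=m['xyz']
    return dict(n=n,f=f,c=np.array([m['cx'],m['cy']]),C=C)
def rays(c,px):
    d=(np.atleast_2d(px)-c['c'])/c['f']
    if c['n']=='wrist':
        th=np.linalg.norm(d,axis=1,keepdims=True); d=d/np.maximum(th,1e-9)
        v=np.c_[d[:,:1]*np.sin(th),-d[:,1:]*np.sin(th),-np.cos(th)]
    else: v=np.c_[d[:,:1],-d[:,1:],-np.ones(len(d))]
    return v@c['C'][:3,:3].T
def plane(c,px,z):
    v=rays(c,px); p=c['C'][:3,3]; return p+v*((z-p[2])/v[:,2:])
def proj(c,P):
    p=(np.atleast_2d(P)-c['C'][:3,3])@c['C'][:3,:3]
    if c['n']=='wrist':
        rr=np.linalg.norm(p[:,:2],axis=1,keepdims=True); th=np.arctan2(rr,-p[:,2:]); d=p[:,:2]/rr*th
    else: d=p[:,:2]/-p[:,2:]
    return c['c']+c['f']*d*[1,-1]
E
python3 - <<'E'
from h import *
np.set_printoptions(precision=3,suppress=True)
s=cam('scene');e=cam('side')
for n,a,b,z in[('jar',(363,157),(312,172),.025),('mtA',(343,172),(311,187),.015),('tall',(320,184),(310,197),.03),('cone',(293,212),(313,221),.015),('mtB',(275,231),(318,236),.013),('short',(246,250),(318,254),.02),('t3',(389,199),(357,188),.006),('t2',(310,263),(362,240),.006),('red',(244,216),(285,240),.013),('brown',(340,199),(334,199),.03)]:
    print(n,plane(s,a,z)[0][:2],plane(e,b,z)[0][:2])
o=manip.get_obs();print(T(o),o['joints'])
E
```

```text
jar [0.481 0.237] [0.479 0.242]
mtA [0.473 0.152] [0.473 0.149]
tall [0.468 0.055] [0.468 0.056]
cone [ 0.476 -0.065] [ 0.475 -0.066]
mtB [ 0.488 -0.144] [ 0.489 -0.145]
short [ 0.484 -0.239] [ 0.485 -0.242]
t3 [0.637 0.15 ] [0.638 0.154]
t2 [ 0.622 -0.161] [ 0.622 -0.159]
red [ 0.386 -0.158] [ 0.389 -0.163]
brown [0.55  0.042] [0.548 0.041]
[[-0.958  0.288 -0.     0.187]
 [ 0.288  0.958 -0.001  0.622]
 [-0.    -0.001 -1.     0.222]
 [ 0.     0.     0.     1.   ]] [-1.378  0.334  0.04   1.466 -0.013  1.343 -0.059]
```

```bash
cat >> h.py <<'E'
def plan(P,yaw=0.,n=8,o=None):
    """rows to go straight to TCP P, tool y at world angle yaw (deg), tool down"""
    o=o or manip.get_obs(); M=T(o); t0=np.degrees(np.arctan2(M[1,1],M[0,1])); dt=yaw-t0
    out=[]
    for i in range(n):
        a=np.radians(t0+dt*i/n); B=np.array([[-np.sin(a),np.cos(a),0],[np.cos(a),np.sin(a),0],[0,0,-1]])
        out.append((B@((np.array(P)-M[:3,3])/n*1000)).round(1).tolist())
    print('dz/row deg',round(-dt/n,2),'norm',round(np.linalg.norm(out[0]),1)); print(out)
E
python3 -c "
from h import *
plan((.5,0,.36),0,24)"
```

```text
dz/row deg 3.05 norm 29.6
[[-20.0, -21.1, -5.8], [-21.0, -20.0, -5.8], [-22.1, -18.8, -5.8], [-23.1, -17.6, -5.8], [-24.0, -16.4, -5.8], [-24.8, -15.1, -5.8], [-25.6, -13.7, -5.8], [-26.3, -12.4, -5.8], [-26.9, -10.9, -5.8], [-27.4, -9.5, -5.8], [-27.9, -8.0, -5.8], [-28.3, -6.5, -5.8], [-28.6, -5.0, -5.8], [-28.8, -3.5, -5.8], [-29.0, -1.9, -5.8], [-29.0, -0.4, -5.8], [-29.0, 1.2, -5.8], [-28.9, 2.7, -5.8], [-28.7, 4.2, -5.8], [-28.4, 5.8, -5.8], [-28.1, 7.3, -5.8], [-27.7, 8.8, -5.8], [-27.2, 10.2, -5.8], [-26.6, 11.6, -5.8]]
```

Emit:
drive_tool:
  gripper: [1, 1, 1, 1, 1, 1, 1, 1]
  offset:
    - [-20, -21, -6]
    - [-21, -20, -6]
    - [-22, -19, -6]
    - [-23, -18, -6]
    - [-24, -16, -6]
    - [-25, -15, -6]
    - [-26, -14, -6]
    - [-26, -12, -6]
  delta_rot:
    - [0, 0, 3]
    - [0, 0, 3]
    - [0, 0, 3]
    - [0, 0, 3]
    - [0, 0, 3]
    - [0, 0, 3]
    - [0, 0, 3]
    - [0, 0, 3]

```text
time_s: 0.82
tcp_pos: [0.2928, 0.4137, 0.2706]
ee_rot: [-1.097, -2.944, 0.001]
contact_force: [0.2, 0.0, -0.8]
grip_width: 1.004
grasp_force: 0.0
```

Emit:
drive_tool:
  gripper: [1, 1, 1, 1, 1, 1, 1, 1]
  offset:
    - [-27, -11, -6]
    - [-27, -10, -6]
    - [-28, -8, -6]
    - [-28, -6, -6]
    - [-29, -5, -6]
    - [-29, -3, -6]
    - [-29, -2, -6]
    - [-29, 0, -6]
  delta_rot:
    - [0, 0, 3]
    - [0, 0, 3]
    - [0, 0, 3]
    - [0, 0, 3]
    - [0, 0, 3]
    - [0, 0, 3]
    - [0, 0, 3]
    - [0, 0, 3]

```text
time_s: 1.48
tcp_pos: [0.4, 0.2077, 0.3188]
ee_rot: [-1.685, -2.651, -0.0]
contact_force: [-0.4, 1.3, -0.3]
grip_width: 1.004
grasp_force: 0.0
```

Emit:
drive_tool:
  gripper: [1, 1, 1, 1, 1, 1, 1, 1]
  offset:
    - [-29, 1, -6]
    - [-29, 3, -6]
    - [-29, 4, -6]
    - [-28, 6, -6]
    - [-28, 7, -6]
    - [-28, 9, -6]
    - [-27, 10, -6]
    - [-27, 12, -6]
  delta_rot:
    - [0, 0, 3]
    - [0, 0, 3]
    - [0, 0, 3]
    - [0, 0, 3]
    - [0, 0, 3]
    - [0, 0, 3]
    - [0, 0, 3]
    - [0, 0, 3]

```text
time_s: 2.15
tcp_pos: [0.5083, 0.002, 0.3669]
ee_rot: [-2.199, -2.243, -0.0]
contact_force: [-0.6, -0.3, 0.1]
grip_width: 1.002
grasp_force: 0.0
```

```bash
python3 - <<'E'
from h import *
o=manip.get_obs(); im=optics.camera('wrist'); cv2.imwrite('pics/w1.png',im[:,:,::-1]); 
np.savez('pics/w1.npz',im=im,p=o['tcp_pos'],r=o['ee_rot']); print(o['time_s'],o['tcp_pos'],o['joints'])
E
```

```text
2.15 [0.50832723 0.00202248 0.3668786 ] [-0.78442292 -0.02936209  0.68520792  1.58319589  0.01829781  1.58098948
 -0.07925158]
```

View pics/w1.png

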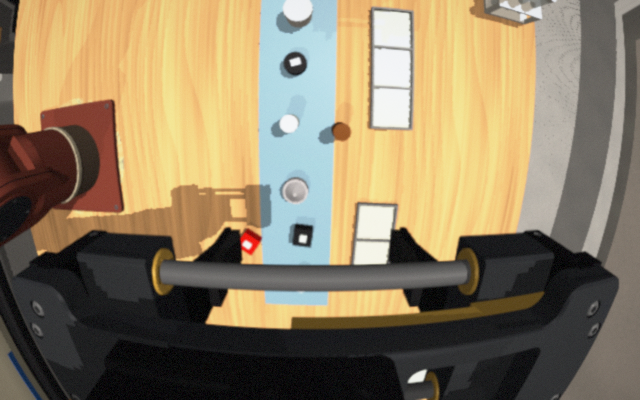

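The wrist view shows the jar (298,10), round mount (294,63), tall vial (289,123), cone (294,190) and square mount (302,236). The three-cell tray is at (391,68) and the two-cell tray at (376,235), partly hidden by the gripper. Next I measure cell centres and objects by contour.

```bash
cat > meas.py <<'E'
from h import *
np.set_printoptions(precision=4,suppress=True)
def cells(im,c):
    h=cv2.cvtColor(im,cv2.COLOR_RGB2HSV); m=((h[:,:,1]<60)&(h[:,:,2]>125)).astype(np.uint8)
    for k in cv2.findContours(m,cv2.RETR_EXTERNAL,cv2.CHAIN_APPROX_NONE)[0]:
        if cv2.contourArea(k)<60: continue
        W=plane(c,k[:,0].astype(float),.004)
        r=cv2.minAreaRect((W[:,:2]*1000).astype(np.float32))
        if .52<r[0][0]/1000<.72 and abs(r[0][1])<320 and max(r[1])<110: print(c['n'],'cell',np.array(r[0]).round(1),np.array(r[1]).round(1),round(r[2],1))
def dark(im,c,z=.026):
    h=cv2.cvtColor(im,cv2.COLOR_RGB2HSV); m=(h[:,:,2]<60).astype(np.uint8)
    for k in cv2.findContours(m,cv2.RETR_EXTERNAL,cv2.CHAIN_APPROX_NONE)[0]:
        if cv2.contourArea(k)<60: continue
        W=plane(c,k[:,0].astype(float),z); r=cv2.minAreaRect((W[:,:2]*1000).astype(np.float32))
        if 420<r[0][0]<530 and max(r[1])<70: print(c['n'],'dark',np.array(r[0]).round(1),np.array(r[1]).round(1),round(r[2],1))
E
python3 - <<'E'
from meas import *
d=np.load('pics/w1.npz'); c=cam('wrist',dict(tcp_pos=d['p'],ee_rot=d['r'])); cells(d['im'],c); dark(d['im'],c)
for n in('scene','side'):
    im=cv2.imread(f'pics/{n}0.png')[:,:,::-1]; cells(im,cam(n)); dark(im,cam(n))
E
```

```text
wrist dark [ 488.5 -138.4] [37.9 29.5] 83.2
wrist dark [473.5 153.4] [32.  35.1] 1.1
scene cell [ 617.7 -191.2] [63.7 63.7] 88.1
scene cell [ 619.7 -121.7] [63.8 64. ] 88.5
scene cell [634.6  86.8] [63.5 61.7] 1.8
scene cell [634.5 155.9] [64.4 61.8] 0.4
scene cell [633.2 226.1] [63.3 60.8] 0.2
scene dark [ 501.9 -158.2] [38.  40.2] 47.4
side cell [ 536.1 -315.1] [69.8 75.8] 83.4
side cell [ 618.9 -183.9] [54.6 63.5] 88.5
side cell [ 620.8 -116.8] [59.  63.4] 88.5
side cell [635.6  95.4] [53.7 61.6] 88.7
side cell [635.7 164.9] [57.4 63.3] 88.8
side cell [634.2 235.3] [53.7 63.7] 88.8
side dark [ 486.4 -162.3] [61.7 32.9] 87.6
```

```bash
python3 -c "
from h import *
plan((.488,-.142,.14),0,8)
e=cam('side');print(plane(e,(338,318),0),plane(cam('scene'),(183,330),0))"
```

```text
dz/row deg 0.07 norm 33.4
[[-17.2, -3.0, 28.5], [-17.2, -2.9, 28.5], [-17.3, -2.9, 28.5], [-17.3, -2.9, 28.5], [-17.3, -2.9, 28.5], [-17.3, -2.9, 28.5], [-17.3, -2.8, 28.5], [-17.3, -2.8, 28.5]]
[[ 0.5273262  -0.47533534  0.        ]] [[ 0.53471994 -0.46932261  0.        ]]
```

Emit:
drive_tool:
  gripper: [1, 1, 1, 1, 1, 1, 1, 1]
  offset:
    - [-20, -3, 30]
    - [-20, -3, 30]
    - [-20, -3, 30]
    - [-20, -3, 30]
    - [-20, -3, 30]
    - [-20, -3, 30]
    - [-20, -3, 30]
    - [0, 0, 18]
  delta_rot:
    - [0, 0, 0.6]
    - [0, 0, 0]
    - [0, 0, 0]
    - [0, 0, 0]
    - [0, 0, 0]
    - [0, 0, 0]
    - [0, 0, 0]
    - [0, 0, 0]

```text
time_s: 2.87
tcp_pos: [0.4865, -0.1408, 0.136]
ee_rot: [-2.213, -2.229, 0.004]
contact_force: [-0.6, 0.3, 0.2]
grip_width: 1.002
grasp_force: 0.0
```

```bash
cat > snap.py <<'E'
from meas import *
import sys
n=sys.argv[1]; o=manip.get_obs(); im=optics.camera('wrist'); cv2.imwrite(f'pics/{n}.png',im[:,:,::-1]); c=cam('wrist',o)
np.savez(f'pics/{n}.npz',im=im,p=o['tcp_pos'],r=o['ee_rot'])
print(o['time_s'],o['tcp_pos'],'yaw',np.degrees(np.arctan2(T(o)[1,1],T(o)[0,1])).round(2),'grip',o['grip_width'],'tcp px',proj(c,o['tcp_pos'])[0]); cells(im,c); dark(im,c)
E
python3 snap.py w2
```

```text
2.8667 [ 0.4865 -0.1408  0.136 ] yaw 0.42 grip 1.0019974159872918 tcp px [314.5856 246.5361]
wrist cell [643.2  55.4] [76.1 16.5] 12.0
wrist dark [ 488.6 -141.2] [36.7 32. ] 84.0
```

View pics/w2.png

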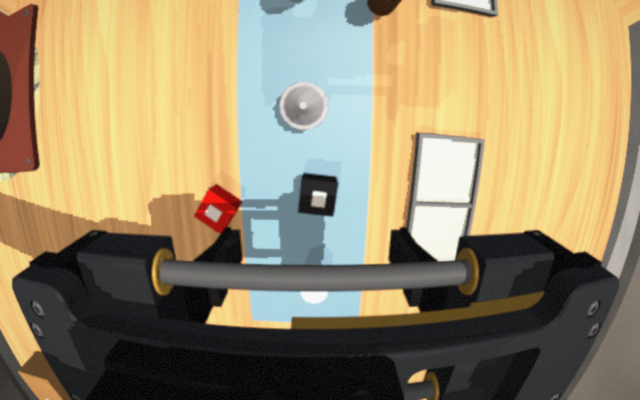

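The wrist view shows the square mount at (319,194) standing clear between the fingers and turned about -6°. The red decoy is at (217,210), outside the left finger.

Emit:
drive_tool:
  gripper: [0.8, 0.8, 0.8, 0.8, 0.8, 0.8, 0.8, 0.8]
  offset:
    - [-2, 2, 15]
    - [0, 0, 25]
    - [0, 0, 25]
    - [0, 0, 25]
    - [0, 0, 20]
    - [0, 0, 10]
    - [0, 0, 5]
    - [0, 0, 0]
  delta_rot:
    - [0, 0, 6.4]
    - [0, 0, 0]
    - [0, 0, 0]
    - [0, 0, 0]
    - [0, 0, 0]
    - [0, 0, 0]
    - [0, 0, 0]
    - [0, 0, 0]

```text
time_s: 3.58
tcp_pos: [0.491, -0.1386, 0.0135]
ee_rot: [-2.329, -2.108, 0.001]
contact_force: [-0.6, -0.4, 0.3]
grip_width: 0.799
grasp_force: 0.0
```

```bash
python3 snap.py w3
```

```text
3.5833 [ 0.491  -0.1386  0.0135] yaw -5.69 grip 0.7992101041291976 tcp px [314.799  246.5642]
wrist cell [ 627.6 -120.1] [71.9 76.7] 88.5
wrist dark [ 445.3 -128.7] [22.1 27.5] 85.3
wrist dark [ 490.1 -131.1] [25.6 33. ] 84.4
```

View pics/w3.png

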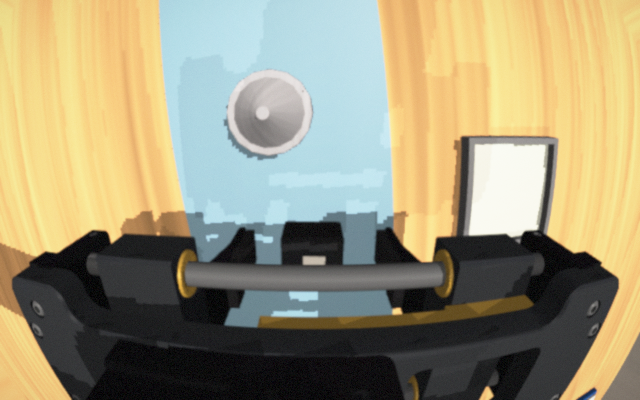

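The mount at (313,245) sits between the fingers. I make a small correction, close and lift.

Emit:
drive_tool:
  gripper: [0.8, 0.8, 0.8, 0, 0, 0, 0, 0]
  offset:
    - [-4.5, -1.5, 4.5]
    - [0, 0, 0]
    - [0, 0, 0]
    - [0, 0, 0]
    - [0, 0, 0]
    - [0, 0, 0]
    - [0, 0, 0]
    - [0, 0, 0]
  delta_rot:
    - [0, 0, 0]
    - [0, 0, 0]
    - [0, 0, 0]
    - [0, 0, 0]
    - [0, 0, 0]
    - [0, 0, 0]
    - [0, 0, 0]
    - [0, 0, 0]

```text
time_s: 4.3
tcp_pos: [0.4891, -0.1432, 0.0091]
ee_rot: [2.329, 2.108, 0.0]
contact_force: [0.0, 0.7, -0.5]
grip_width: 0.509
grasp_force: 0.0
```

Emit:
drive_tool:
  gripper: [0, 0, 0, 0, 0, 0, 0, 0]
  offset:
    - [0, 0, 0]
    - [0, 0, 0]
    - [0, 0, 0]
    - [0, 0, 0]
    - [0, 0, 0]
    - [0, 0, 0]
    - [0, 0, 0]
    - [0, 0, 0]
  delta_rot:
    - [0, 0, 0]
    - [0, 0, 0]
    - [0, 0, 0]
    - [0, 0, 0]
    - [0, 0, 0]
    - [0, 0, 0]
    - [0, 0, 0]
    - [0, 0, 0]

```text
time_s: 4.97
tcp_pos: [0.4891, -0.1432, 0.0091]
ee_rot: [-2.329, -2.108, -0.0]
contact_force: [-0.1, -0.1, 1.4]
grip_width: 0.386
grasp_force: 29.9
```

Emit:
drive_tool:
  gripper: [0, 0, 0, 0, 0, 0, 0, 0]
  offset:
    - [0, 0, -20]
    - [0, 0, -40]
    - [-8.5, 33, -20]
    - [-8.5, 33, 0]
    - [-8.5, 33, 0]
    - [-8.5, 33, 0]
    - [0, 0, 0]
    - [0, 0, 0]
  delta_rot:
    - [0, 0, 0]
    - [0, 0, 0]
    - [0, 0, 0]
    - [0, 0, 0]
    - [0, 0, 0]
    - [0, 0, -4]
    - [0, 0, 0]
    - [0, 0, 0]

```text
time_s: 5.63
tcp_pos: [0.6175, -0.1912, 0.0882]
ee_rot: [2.255, 2.187, -0.003]
contact_force: [-0.5, -0.2, -0.0]
grip_width: 0.388
grasp_force: 29.9
```

```bash
python3 snap.py w4
```

```text
5.6333 [ 0.6175 -0.1912  0.0882] yaw -1.75 grip 0.3875643869926183 tcp px [314.6617 246.5484]
wrist cell [ 617.3 -243.1] [12.2 20.7] 88.3
```

View pics/w4.png

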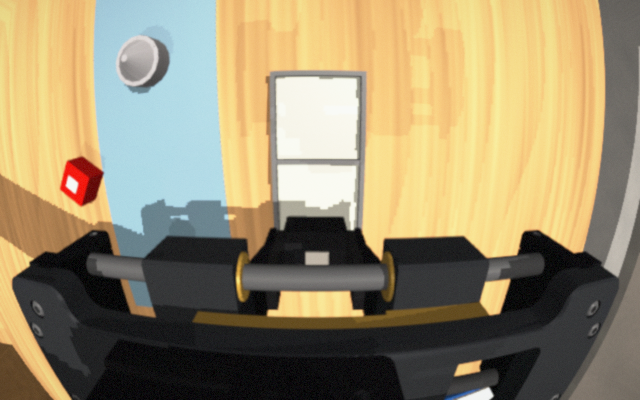

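```bash
python3 - <<'E'
from meas import *
d=np.load('pics/w4.npz'); c=cam('wrist',dict(tcp_pos=d['p'],ee_rot=d['r']))
print(plane(c,[[270,72],[366,73],[318,161],[275,161],[362,161]],.011))
print(plane(c,[[316,258]],.088+.017))
E
```

```text
[[ 0.5864 -0.0834  0.011 ]
 [ 0.6598 -0.0862  0.011 ]
 [ 0.621  -0.1546  0.011 ]
 [ 0.5871 -0.1534  0.011 ]
 [ 0.6558 -0.1555  0.011 ]]
[[ 0.6183 -0.1899  0.105 ]]
```

The tray's far edge runs (270,72)-(366,73) and its divider is at row 161, so the near cell's centre is (0.620,-0.191). The mount hangs level above it. Lowering now.

Emit:
drive_tool:
  gripper: [0, 0, 0, 0, 0, 0, 0, 0]
  offset:
    - [0, 1.5, 15]
    - [0, 0, 25]
    - [0, 0, 15]
    - [0, 0, 10]
    - [0, 0, 5]
    - [0, 0, 3]
    - [0, 0, 1]
    - [0, 0, 0]
  delta_rot:
    - [0, 0, 0]
    - [0, 0, 0]
    - [0, 0, 0]
    - [0, 0, 0]
    - [0, 0, 0]
    - [0, 0, 0]
    - [0, 0, 0]
    - [0, 0, 0]

```text
time_s: 6.35
tcp_pos: [0.6188, -0.1904, 0.0156]
ee_rot: [2.254, 2.187, 0.001]
contact_force: [0.2, -0.0, -0.7]
grip_width: 0.386
grasp_force: 29.9
```

Emit:
drive_tool:
  gripper: [0, 0, 0, 0, 0, 0, 0, 0]
  offset:
    - [0, 0, 1]
    - [0, 0, 1]
    - [0, 0, 0.5]
    - [0, 0, 0]
    - [0, 0, 0]
    - [0, 0, 0]
    - [0, 0, 0]
    - [0, 0, 0]
  delta_rot:
    - [0, 0, 0]
    - [0, 0, 0]
    - [0, 0, 0]
    - [0, 0, 0]
    - [0, 0, 0]
    - [0, 0, 0]
    - [0, 0, 0]
    - [0, 0, 0]

```text
time_s: 7.02
tcp_pos: [0.6189, -0.1903, 0.0131]
ee_rot: [2.254, 2.187, 0.001]
contact_force: [-1.9, 0.0, 6.4]
grip_width: 0.388
grasp_force: 29.9
```

Contact at 6 N, so I release and rise straight up.

Emit:
drive_tool:
  gripper: [0.6, 0.6, 0.6, 0.6, 0.65, 0.65, 0.65, 0.65]
  offset:
    - [0, 0, 0]
    - [0, 0, 0]
    - [0, 0, 0]
    - [0, 0, 0]
    - [0, 0, -15]
    - [0, 0, -40]
    - [0, 0, -40]
    - [0, 0, -40]
  delta_rot:
    - [0, 0, 0]
    - [0, 0, 0]
    - [0, 0, 0]
    - [0, 0, 0]
    - [0, 0, 0]
    - [0, 0, 0]
    - [0, 0, 0]
    - [0, 0, 0]

```text
time_s: 7.68
tcp_pos: [0.6179, -0.1905, 0.15]
ee_rot: [-2.255, -2.187, 0.001]
contact_force: [1.2, -0.1, -0.5]
grip_width: 0.648
grasp_force: 0.0
```

```bash
python3 -c "
from h import *
plan((.473,.152,.13),0,12)"
```

```text
dz/row deg -0.15 norm 31.1
[[28.2, -12.9, 1.7], [28.2, -12.9, 1.7], [28.2, -12.8, 1.7], [28.3, -12.7, 1.7], [28.3, -12.7, 1.7], [28.3, -12.6, 1.7], [28.4, -12.5, 1.7], [28.4, -12.4, 1.7], [28.4, -12.4, 1.7], [28.5, -12.3, 1.7], [28.5, -12.2, 1.7], [28.5, -12.1, 1.7]]
```

Emit:
drive_tool:
  gripper: [0.65, 0.65, 0.65, 0.65, 0.65, 0.65, 0.65, 0.65]
  offset:
    - [28, -13, 0]
    - [28, -13, 0]
    - [28, -13, 0]
    - [28, -13, 0]
    - [28, -13, 0]
    - [28, -13, 0]
    - [28, -12, 0]
    - [28, -12, 0]
  delta_rot:
    - [0, 0, -0.2]
    - [0, 0, -0.2]
    - [0, 0, -0.2]
    - [0, 0, -0.2]
    - [0, 0, -0.2]
    - [0, 0, -0.2]
    - [0, 0, -0.2]
    - [0, 0, -0.2]

```text
time_s: 8.35
tcp_pos: [0.5199, 0.0365, 0.1486]
ee_rot: [2.224, 2.219, 0.002]
contact_force: [0.2, -0.0, 0.4]
grip_width: 0.652
grasp_force: 0.0
```

Emit:
drive_tool:
  gripper: [0.65, 0.65, 0.65, 0.65, 0.65, 0.65, 0.65, 0.65]
  offset:
    - [28, -12, 0]
    - [28, -12, 0]
    - [28, -12, 5]
    - [29, -12, 10]
    - [3, 0, 0]
    - [0, 0, 0]
    - [0, 0, 0]
    - [0, 0, 0]
  delta_rot:
    - [0, 0, 0]
    - [0, 0, 0]
    - [0, 0, 0]
    - [0, 0, 0]
    - [0, 0, 0]
    - [0, 0, 0]
    - [0, 0, 0]
    - [0, 0, 0]

```text
time_s: 9.02
tcp_pos: [0.4735, 0.1503, 0.1332]
ee_rot: [2.226, 2.216, 0.001]
contact_force: [-0.4, -1.0, -0.7]
grip_width: 0.648
grasp_force: 0.0
```

```bash
python3 snap.py w5
```

```text
9.0167 [0.4735 0.1503 0.1332] yaw -0.24 grip 0.6481052077421928 tcp px [314.6035 246.5431]
wrist dark [472.9 157.8] [39.2 34.5] 89.7
```

View pics/w5.png

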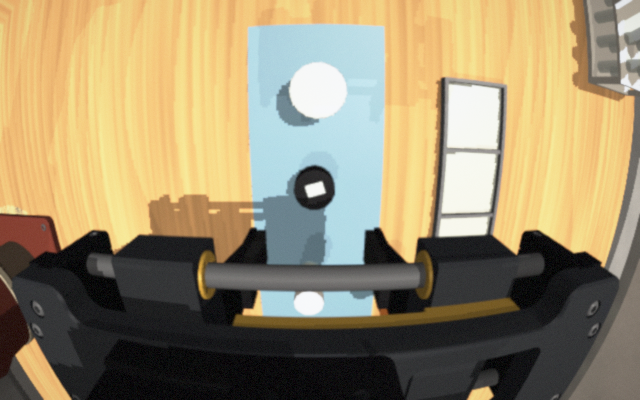

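The round mount is at (314,188), centred between the fingers. The jar is at (318,90), and the three-cell tray spans columns 437-507. I descend and grip.

Emit:
drive_tool:
  gripper: [0.65, 0.65, 0.65, 0.65, 0.65, 0.65, 0.65, 0.65]
  offset:
    - [5, 0, 15]
    - [0, 0, 28]
    - [0, 0, 28]
    - [0, 0, 28]
    - [0, 0, 15]
    - [0, 0, 8]
    - [0, 0, 2]
    - [0, 0, 0]
  delta_rot:
    - [0, 0, 0]
    - [0, 0, 0]
    - [0, 0, 0]
    - [0, 0, 0]
    - [0, 0, 0]
    - [0, 0, 0]
    - [0, 0, 0]
    - [0, 0, 0]

```text
time_s: 9.73
tcp_pos: [0.4733, 0.156, 0.0089]
ee_rot: [2.225, 2.217, -0.0]
contact_force: [0.6, 0.3, -0.5]
grip_width: 0.651
grasp_force: 0.0
```

Emit:
drive_tool:
  gripper: [0.3, 0, 0, 0, 0, 0, 0, 0]
  offset:
    - [0, 0, 0]
    - [0, 0, 0]
    - [0, 0, 0]
    - [0, 0, 0]
    - [0, 0, 0]
    - [0, 0, 0]
    - [0, 0, 0]
    - [0, 0, 0]
  delta_rot:
    - [0, 0, 0]
    - [0, 0, 0]
    - [0, 0, 0]
    - [0, 0, 0]
    - [0, 0, 0]
    - [0, 0, 0]
    - [0, 0, 0]
    - [0, 0, 0]

```text
time_s: 10.4
tcp_pos: [0.4732, 0.157, 0.0092]
ee_rot: [-2.224, -2.219, -0.002]
contact_force: [-1.2, -0.2, 7.2]
grip_width: 0.425
grasp_force: 30.0
```

```bash
python3 snap.py w6; python3 -c "
import cv2;i=cv2.imread('pics/w6.png')[170:320,200:430];cv2.imwrite('pics/w6c.png',cv2.resize(i,None,fx=3,fy=3))"
```

```text
10.4 [0.4732 0.157  0.0092] yaw -0.12 grip 0.4250671383290571 tcp px [314.5985 246.5436]
wrist cell [612.9 105.3] [11.  31.5] 1.2
```

View pics/w6c.png

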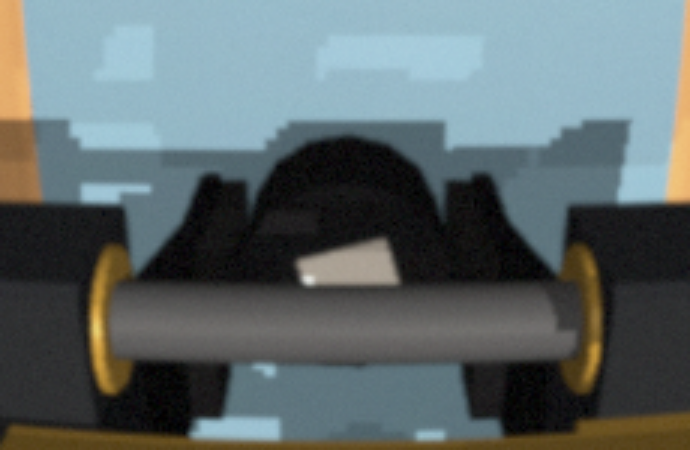

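```bash
python3 - <<'E'
from meas import *
d=np.load('pics/w6.npz'); c=cam('wrist',dict(tcp_pos=d['p'],ee_rot=d['r']))
print(plane(c,[[315,215],[315,291]],.026),plane(c,[[315,215]],0.))
print(proj(c,[[.473,.157,.026],[.473,.157+.019,0.],[.473,.157-.019,.026],[.473,.157+.019,.026]]))
E
```

```text
[[0.4735 0.1825 0.026 ]
 [0.4734 0.1371 0.026 ]] [[0.4735 0.1732 0.    ]]
[[314.1421 259.9918]
 [314.1425 210.4575]
 [314.2605 289.6712]
 [314.0181 226.9583]]
```

The disc is within 2-3 mm of the pads' centre and the grip is firm. I lift it and carry it over the far cell of the two-cell tray.

Emit:
drive_tool:
  gripper: [0, 0, 0, 0, 0, 0, 0, 0]
  offset:
    - [0, 0, -15]
    - [0, 0, -40]
    - [0, 0, -40]
    - [-31, 16, -5]
    - [-31, 16, 0]
    - [-31, 16, 0]
    - [-31, 16, 0]
    - [-31, 17, 0]
  delta_rot:
    - [0, 0, 0]
    - [0, 0, 0]
    - [0, 0, 0]
    - [0, 0, 0]
    - [0, 0, 0]
    - [0, 0, 0]
    - [0, 0, 0]
    - [0, 0, 0]

```text
time_s: 11.12
tcp_pos: [0.5539, 0.0003, 0.1089]
ee_rot: [-2.223, -2.22, -0.001]
contact_force: [1.5, 0.2, -0.6]
grip_width: 0.426
grasp_force: 30.0
```

Emit:
drive_tool:
  gripper: [0, 0, 0, 0, 0, 0, 0, 0]
  offset:
    - [-31, 17, 0]
    - [-31, 17, 0]
    - [-31, 17, 0]
    - [-31, 16, 0]
    - [0, 0, 20]
    - [0, 0, 20]
    - [0, 0, 0]
    - [0, 0, 0]
  delta_rot:
    - [0, 0, 0]
    - [0, 0, 0]
    - [0, 0, 0]
    - [0, 0, 0]
    - [0, 0, 0]
    - [0, 0, 0]
    - [0, 0, 0]
    - [0, 0, 0]

```text
time_s: 11.78
tcp_pos: [0.6193, -0.1223, 0.0678]
ee_rot: [-2.222, -2.218, 0.003]
contact_force: [0.6, 0.3, 0.7]
grip_width: 0.426
grasp_force: 30.0
```

Emit:
drive_tool:
  gripper: [0, 0, 0, 0, 0, 0, 0, 0]
  offset:
    - [2, 2, 15]
    - [0, 0, 15]
    - [0, 0, 10]
    - [0, 0, 8]
    - [0, 0, 4]
    - [0, 0, 1]
    - [0, 0, 1]
    - [0, 0, 0]
  delta_rot:
    - [0, 0, 0]
    - [0, 0, 0]
    - [0, 0, 0]
    - [0, 0, 0]
    - [0, 0, 0]
    - [0, 0, 0]
    - [0, 0, 0]
    - [0, 0, 0]

```text
time_s: 12.45
tcp_pos: [0.6224, -0.1208, 0.0149]
ee_rot: [2.224, 2.219, 0.0]
contact_force: [-0.1, 0.3, -0.5]
grip_width: 0.431
grasp_force: 30.0
```

Emit:
drive_tool:
  gripper: [0, 0, 0, 0, 0, 0, 0, 0]
  offset:
    - [0, 0, 0.7]
    - [0, 0, 0.7]
    - [0, 0, 0.4]
    - [0, 0, 0]
    - [0, 0, 0]
    - [0, 0, 0]
    - [0, 0, 0]
    - [0, 0, 0]
  delta_rot:
    - [0, 0, 0]
    - [0, 0, 0]
    - [0, 0, 0]
    - [0, 0, 0]
    - [0, 0, 0]
    - [0, 0, 0]
    - [0, 0, 0]
    - [0, 0, 0]

```text
time_s: 13.12
tcp_pos: [0.6225, -0.1208, 0.0133]
ee_rot: [2.223, 2.219, 0.001]
contact_force: [-1.1, 1.0, 5.4]
grip_width: 0.43
grasp_force: 30.0
```

Emit:
drive_tool:
  gripper: [0.65, 0.65, 0.65, 0.65, 0.65, 0.65, 0.65, 0.65]
  offset:
    - [0, 0, 0]
    - [0, 0, 0]
    - [0, 0, 0]
    - [0, 0, 0]
    - [0, 0, -15]
    - [0, 0, -40]
    - [0, 0, -40]
    - [0, 0, -40]
  delta_rot:
    - [0, 0, 0]
    - [0, 0, 0]
    - [0, 0, 0]
    - [0, 0, 0]
    - [0, 0, 0]
    - [0, 0, 0]
    - [0, 0, 0]
    - [0, 0, 0]

```text
time_s: 13.78
tcp_pos: [0.6216, -0.1211, 0.1502]
ee_rot: [-2.225, -2.218, 0.001]
contact_force: [1.4, -0.6, -0.0]
grip_width: 0.652
grasp_force: 0.0
```

```bash
cp snap.py /tmp; python3 - <<'E'
from meas import *
d=np.load('pics/w5.npz'); 
plan((.469,.056,.16),0,8)
# tray2 check in scene & tray3 in w5
c=cam('wrist',dict(tcp_pos=d['p'],ee_rot=d['r']))
print('tray3 corners+dividers w5',plane(c,[[443,78],[506,86],[443,149],[501,153],[438,213],[494,215]],.011))
im=optics.camera('scene'); cells(im,cam('scene')); cv2.imwrite('pics/s2.png',cv2.resize(im[225:305,255:365,::-1],None,fx=5,fy=5))
E
```

```text
dz/row deg -0.02 norm 29.2
[[22.1, -19.1, -1.2], [22.1, -19.1, -1.2], [22.1, -19.1, -1.2], [22.1, -19.1, -1.2], [22.1, -19.1, -1.2], [22.1, -19.1, -1.2], [22.1, -19.1, -1.2], [22.1, -19.1, -1.2]]
tray3 corners+dividers w5 [[0.5967 0.2623 0.011 ]
 [0.6716 0.2628 0.011 ]
 [0.5994 0.1928 0.011 ]
 [0.6699 0.1917 0.011 ]
 [0.6005 0.1265 0.011 ]
 [0.6717 0.1226 0.011 ]]
scene cell [ 618.5 -191.7] [64.4 63.6] 88.7
scene cell [ 638.2 -122.4] [31.4 65.3] 2.3
scene cell [631.7 226.2] [69.  60.9] 0.2
```

View pics/s2.png

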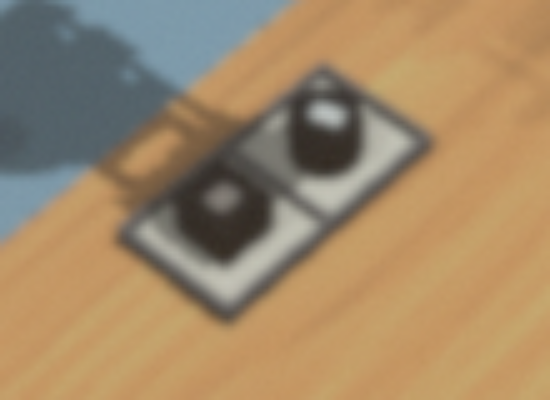

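Both mounts stand upright inside their cells in the scene crop, at (325,130) and (222,215). Next is the tall vial.

Emit:
drive_tool:
  gripper: [0.65, 0.65, 0.65, 0.65, 0.65, 0.65, 0.65, 0.65]
  offset:
    - [22, -19, -1]
    - [22, -19, -1]
    - [22, -19, -1]
    - [22, -19, -1]
    - [22, -19, -1]
    - [22, -19, -1]
    - [22, -19, -1]
    - [22, -19, -1]
  delta_rot:
    - [0, 0, 0]
    - [0, 0, 0]
    - [0, 0, 0]
    - [0, 0, 0]
    - [0, 0, 0]
    - [0, 0, 0]
    - [0, 0, 0]
    - [0, 0, 0]

```text
time_s: 14.5
tcp_pos: [0.4697, 0.0562, 0.1566]
ee_rot: [2.224, 2.218, 0.002]
contact_force: [0.5, 1.3, 0.6]
grip_width: 0.65
grasp_force: 0.0
```

```bash
cat >> meas.py <<'E'
def white(im,c,z,x0=.43,x1=.53,S=60,V=150):
    h=cv2.cvtColor(im,cv2.COLOR_RGB2HSV); m=((h[:,:,1]<S)&(h[:,:,2]>V)).astype(np.uint8)
    for k in cv2.findContours(m,cv2.RETR_EXTERNAL,cv2.CHAIN_APPROX_NONE)[0]:
        if cv2.contourArea(k)<60: continue
        W=plane(c,k[:,0].astype(float),z); q,r=cv2.minEnclosingCircle((W[:,:2]*1000).astype(np.float32)); b=cv2.boundingRect(k)
        if x0*1000<q[0]<x1*1000 and r<60: print(c['n'],'white',np.array(q).round(1),'r',round(r,1),'box',b)
E
python3 snap.py w7; python3 - <<'E'
from meas import *
d=np.load('pics/w7.npz'); c=cam('wrist',dict(tcp_pos=d['p'],ee_rot=d['r']))
white(d['im'],c,.06); print(proj(c,[[.468,.055,.06]]))
im=optics.camera('scene'); white(im,cam('scene'),.055); white(optics.camera('side'),cam('side'),.055)
E
```

```text
14.5 [0.4697 0.0562 0.1566] yaw -0.16 grip 0.6501479901711202 tcp px [314.5956 246.5455]
wrist cell [554.1 -61.1] [ 5.4 92.7] 89.7
wrist white [474.1 -56.7] r 55.2 box (267, 290, 106, 27)
[[312.7104 200.1361]]
scene white [ 476.3 -420.9] r 33.2 box (176, 274, 15, 25)
scene white [ 498.3 -249.3] r 17.6 box (238, 240, 15, 10)
```

View pics/w7.png

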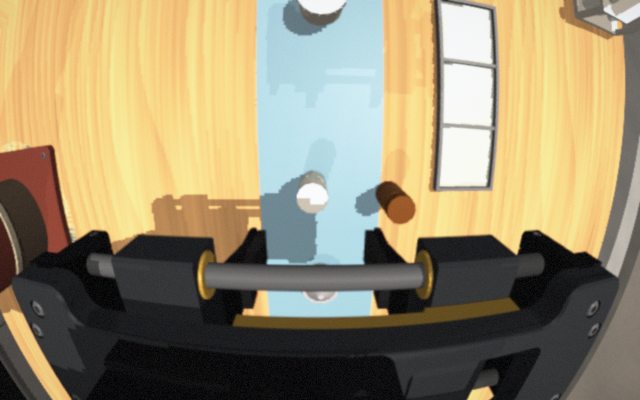

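The cap is at (313,197), the brown decoy at (397,202) clear of the right finger, and the three-cell tray's dividers at rows 62 and 126 with its near edge at row 188.

```bash
python3 - <<'E'
from meas import *
d=np.load('pics/w7.npz'); c=cam('wrist',dict(tcp_pos=d['p'],ee_rot=d['r']))
print(plane(c,[[313,197]],.06)); print(plane(c,[[466,63],[465,127],[463,188],[433,187],[492,189]],.011))
E
```

```text
[[0.4683 0.0579 0.06  ]]
[[0.6304 0.1907 0.011 ]
 [0.631  0.1211 0.011 ]
 [0.6352 0.0534 0.011 ]
 [0.5977 0.0543 0.011 ]
 [0.6752 0.0524 0.011 ]]
```

Emit:
drive_tool:
  gripper: [0.65, 0.65, 0.65, 0.65, 0.65, 0.65, 0.65, 0.65]
  offset:
    - [1, -1, 20]
    - [0, 0, 30]
    - [0, 0, 30]
    - [0, 0, 30]
    - [0, 0, 20]
    - [0, 0, 8]
    - [0, 0, 2]
    - [0, 0, 0]
  delta_rot:
    - [0, 0, 0]
    - [0, 0, 0]
    - [0, 0, 0]
    - [0, 0, 0]
    - [0, 0, 0]
    - [0, 0, 0]
    - [0, 0, 0]
    - [0, 0, 0]

```text
time_s: 15.32
tcp_pos: [0.4703, 0.0559, 0.0163]
ee_rot: [2.224, 2.217, -0.0]
contact_force: [0.6, 0.5, -0.6]
grip_width: 0.651
grasp_force: 0.0
```

Emit:
drive_tool:
  gripper: [0.3, 0, 0, 0, 0, 0, 0, 0]
  offset:
    - [0, 0, 0]
    - [0, 0, 0]
    - [0, 0, 0]
    - [0, 0, 0]
    - [0, 0, 0]
    - [0, 0, 0]
    - [0, 0, 0]
    - [0, 0, 0]
  delta_rot:
    - [0, 0, 0]
    - [0, 0, 0]
    - [0, 0, 0]
    - [0, 0, 0]
    - [0, 0, 0]
    - [0, 0, 0]
    - [0, 0, 0]
    - [0, 0, 0]

```text
time_s: 15.98
tcp_pos: [0.4697, 0.0569, 0.0161]
ee_rot: [-2.224, -2.219, -0.001]
contact_force: [-1.7, 0.7, 6.0]
grip_width: 0.315
grasp_force: 30.0
```

The grip reads 27.4 mm, as it should for a 28 mm vial. I lift it and carry it to the middle cell (0.635, 0.157).

Emit:
drive_tool:
  gripper: [0, 0, 0, 0, 0, 0, 0, 0]
  offset:
    - [0, 0, -15]
    - [0, 0, -40]
    - [0, 0, -35]
    - [16, 27, 0]
    - [16, 27, 0]
    - [17, 28, 0]
    - [17, 28, 0]
    - [17, 28, 0]
  delta_rot:
    - [0, 0, 0]
    - [0, 0, 0]
    - [0, 0, 0]
    - [0, 0, 0]
    - [0, 0, 0]
    - [0, 0, 0]
    - [0, 0, 0]
    - [0, 0, 0]

```text
time_s: 16.65
tcp_pos: [0.6088, 0.1407, 0.1055]
ee_rot: [-2.222, -2.22, -0.0]
contact_force: [-0.3, 0.7, 0.1]
grip_width: 0.316
grasp_force: 30.0
```

Emit:
drive_tool:
  gripper: [0, 0, 0, 0, 0, 0, 0, 0]
  offset:
    - [17, 27, 0]
    - [0, 0, 10]
    - [0, 0, 20]
    - [0, 0, 20]
    - [0, 0, 15]
    - [0, 0, 8]
    - [0, 0, 0]
    - [0, 0, 0]
  delta_rot:
    - [0, 0, 0]
    - [0, 0, 0]
    - [0, 0, 0]
    - [0, 0, 0]
    - [0, 0, 0]
    - [0, 0, 0]
    - [0, 0, 0]
    - [0, 0, 0]

```text
time_s: 17.32
tcp_pos: [0.6348, 0.1562, 0.0329]
ee_rot: [2.224, 2.219, -0.0]
contact_force: [0.4, 0.6, 0.3]
grip_width: 0.318
grasp_force: 30.0
```

Position is good. Contact is expected near z = 0.020.

Emit:
drive_tool:
  gripper: [0, 0, 0, 0, 0, 0, 0, 0]
  offset:
    - [0, 0, 5]
    - [0, 0, 4]
    - [0, 0, 1.5]
    - [0, 0, 1]
    - [0, 0, 0.7]
    - [0, 0, 0.6]
    - [0, 0, 0]
    - [0, 0, 0]
  delta_rot:
    - [0, 0, 0]
    - [0, 0, 0]
    - [0, 0, 0]
    - [0, 0, 0]
    - [0, 0, 0]
    - [0, 0, 0]
    - [0, 0, 0]
    - [0, 0, 0]

```text
time_s: 17.98
tcp_pos: [0.6349, 0.1563, 0.0202]
ee_rot: [2.224, 2.219, 0.0]
contact_force: [-0.8, -0.7, 2.1]
grip_width: 0.313
grasp_force: 30.0
```

Emit:
drive_tool:
  gripper: [0, 0, 0.65, 0.65, 0.65, 0.65, 0.65, 0.65]
  offset:
    - [0, 0, 0.4]
    - [0, 0, 0]
    - [0, 0, 0]
    - [0, 0, 0]
    - [0, 0, 0]
    - [0, 0, 0]
    - [0, 0, -20]
    - [0, 0, -40]
  delta_rot:
    - [0, 0, 0]
    - [0, 0, 0]
    - [0, 0, 0]
    - [0, 0, 0]
    - [0, 0, 0]
    - [0, 0, 0]
    - [0, 0, 0]
    - [0, 0, 0]

```text
time_s: 18.65
tcp_pos: [0.6315, 0.1558, 0.0755]
ee_rot: [-2.221, -2.217, 0.012]
contact_force: [0.2, 1.1, 0.3]
grip_width: 0.629
grasp_force: 0.0
```

```bash
python3 - <<'E'
from h import *
o=manip.get_obs(); M=T(o); print(o['tcp_pos'])
o2=dict(o); o2['tcp_pos']=o['tcp_pos']+[0,0,.08]; plan((.480,.240,.16),0,6,o2)
E
```

```text
[0.63145468 0.15581828 0.07547761]
dz/row deg -0.02 norm 28.9
[[14.0, -25.3, -0.8], [14.0, -25.3, -0.8], [14.0, -25.3, -0.8], [14.0, -25.3, -0.8], [14.0, -25.3, -0.8], [14.0, -25.2, -0.8]]
```

Emit:
drive_tool:
  gripper: [0.75, 0.75, 0.75, 0.75, 0.75, 0.75, 0.75, 0.75]
  offset:
    - [0, 0, -41]
    - [0, 0, -38]
    - [14, -25, 0]
    - [14, -25, 0]
    - [14, -25, 0]
    - [14, -25, 0]
    - [14, -25, 0]
    - [14, -25, 0]
  delta_rot:
    - [0, 0, 0]
    - [0, 0, 0]
    - [0, 0, 0]
    - [0, 0, 0]
    - [0, 0, 0]
    - [0, 0, 0]
    - [0, 0, 0]
    - [0, 0, 0]

```text
time_s: 19.32
tcp_pos: [0.4837, 0.2411, 0.1585]
ee_rot: [-2.224, -2.219, -0.0]
contact_force: [0.2, 2.0, 0.9]
grip_width: 0.751
grasp_force: 0.0
```

```bash
python3 snap.py w8; python3 - <<'E'
from meas import *
d=np.load('pics/w8.npz'); c=cam('wrist',dict(tcp_pos=d['p'],ee_rot=d['r']))
white(d['im'],c,.046); print(proj(c,[[.48,.24,.046]]))
E
```

```text
19.3167 [0.4837 0.2411 0.1585] yaw -0.12 grip 0.7514787910779002 tcp px [314.5956 246.5427]
wrist white [476.6 117.4] r 58.2 box (256, 290, 106, 27)
[[310.8282 194.9655]]
```

View pics/w8.png

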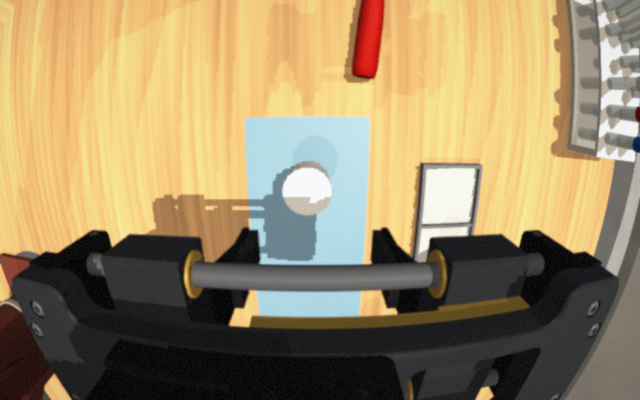

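The jar's lid is centred at about (307,190). The screwdriver is at (368,40), clear.

```bash
python3 - <<'E'
from meas import *
d=np.load('pics/w8.npz'); c=cam('wrist',dict(tcp_pos=d['p'],ee_rot=d['r']))
print(plane(c,[[307,190],[282,190],[333,190],[307,216]],.046)); print(plane(c,[[422,164],[480,166],[451,224]],.011))
E
```

```text
[[0.4765 0.2448 0.046 ]
 [0.4534 0.2448 0.046 ]
 [0.5005 0.2447 0.046 ]
 [0.4762 0.2193 0.046 ]]
[[0.5971 0.2638 0.011 ]
 [0.6693 0.2635 0.011 ]
 [0.6404 0.1949 0.011 ]]
```

Emit:
drive_tool:
  gripper: [0.75, 0.75, 0.75, 0.75, 0.75, 0.75, 0.75, 0.75]
  offset:
    - [2, -7, 20]
    - [0, 0, 35]
    - [0, 0, 35]
    - [0, 0, 30]
    - [0, 0, 15]
    - [0, 0, 7]
    - [0, 0, 0]
    - [0, 0, 0]
  delta_rot:
    - [0, 0, 0]
    - [0, 0, 0]
    - [0, 0, 0]
    - [0, 0, 0]
    - [0, 0, 0]
    - [0, 0, 0]
    - [0, 0, 0]
    - [0, 0, 0]

```text
time_s: 20.03
tcp_pos: [0.4785, 0.2427, 0.0172]
ee_rot: [2.224, 2.219, 0.001]
contact_force: [0.3, 0.2, 0.8]
grip_width: 0.748
grasp_force: 0.0
```

Emit:
drive_tool:
  gripper: [0.4, 0, 0, 0, 0, 0, 0, 0]
  offset:
    - [0, 0, 0]
    - [0, 0, 0]
    - [0, 0, 0]
    - [0, 0, 0]
    - [0, 0, 0]
    - [0, 0, 0]
    - [0, 0, 0]
    - [0, 0, 0]
  delta_rot:
    - [0, 0, 0]
    - [0, 0, 0]
    - [0, 0, 0]
    - [0, 0, 0]
    - [0, 0, 0]
    - [0, 0, 0]
    - [0, 0, 0]
    - [0, 0, 0]

```text
time_s: 20.7
tcp_pos: [0.4782, 0.243, 0.0172]
ee_rot: [-2.223, -2.219, -0.001]
contact_force: [-1.3, -0.1, 7.1]
grip_width: 0.52
grasp_force: 30.0
```

Emit:
drive_tool:
  gripper: [0, 0, 0, 0, 0, 0, 0, 0]
  offset:
    - [0, 0, -15]
    - [0, 0, -35]
    - [0, 0, -35]
    - [-3, 31, 0]
    - [-3, 31, 0]
    - [-3, 31, 0]
    - [-3, 31, 0]
    - [-4, 32, 0]
  delta_rot:
    - [0, 0, 0]
    - [0, 0, 0]
    - [0, 0, 0]
    - [0, 0, 0]
    - [0, 0, 0]
    - [0, 0, 0]
    - [0, 0, 0]
    - [0, 0, 0]

```text
time_s: 21.37
tcp_pos: [0.6349, 0.2268, 0.1013]
ee_rot: [-2.222, -2.22, 0.0]
contact_force: [0.3, 0.0, -0.8]
grip_width: 0.515
grasp_force: 30.0
```

Emit:
drive_tool:
  gripper: [0, 0, 0, 0, 0, 0, 0, 0]
  offset:
    - [0, 0, 5]
    - [0, 0, 20]
    - [0, 0, 20]
    - [0, 0, 15]
    - [0, 0, 10]
    - [0, 0, 0]
    - [0, 0, 0]
    - [0, 0, 0]
  delta_rot:
    - [0, 0, 0]
    - [0, 0, 0]
    - [0, 0, 0]
    - [0, 0, 0]
    - [0, 0, 0]
    - [0, 0, 0]
    - [0, 0, 0]
    - [0, 0, 0]

```text
time_s: 22.03
tcp_pos: [0.6345, 0.2265, 0.0327]
ee_rot: [2.223, 2.219, 0.002]
contact_force: [0.6, 0.1, -1.0]
grip_width: 0.514
grasp_force: 30.0
```

Contact is expected near z = 0.021.

Emit:
drive_tool:
  gripper: [0, 0, 0, 0, 0, 0, 0, 0]
  offset:
    - [0, 0, 5]
    - [0, 0, 3]
    - [0, 0, 1.5]
    - [0, 0, 1]
    - [0, 0, 0.7]
    - [0, 0, 0.5]
    - [0, 0, 0]
    - [0, 0, 0]
  delta_rot:
    - [0, 0, 0]
    - [0, 0, 0]
    - [0, 0, 0]
    - [0, 0, 0]
    - [0, 0, 0]
    - [0, 0, 0]
    - [0, 0, 0]
    - [0, 0, 0]

```text
time_s: 22.7
tcp_pos: [0.6338, 0.2264, 0.0212]
ee_rot: [-2.223, -2.218, -0.0]
contact_force: [-6.5, -1.8, 11.9]
grip_width: 0.511
grasp_force: 30.0
```

Emit:
drive_tool:
  gripper: [0.75, 0.75, 0.75, 0.75, 0.75, 0.75, 0.75, 0.75]
  offset:
    - [0, 0, 0]
    - [0, 0, 0]
    - [0, 0, 0]
    - [0, 0, 0]
    - [0, 0, -15]
    - [0, 0, -40]
    - [0, 0, -40]
    - [0, 0, -40]
  delta_rot:
    - [0, 0, 0]
    - [0, 0, 0]
    - [0, 0, 0]
    - [0, 0, 0]
    - [0, 0, 0]
    - [0, 0, 0]
    - [0, 0, 0]
    - [0, 0, 0]

```text
time_s: 23.37
tcp_pos: [0.6337, 0.2258, 0.1573]
ee_rot: [2.224, 2.218, -0.001]
contact_force: [1.5, 0.5, 0.4]
grip_width: 0.746
grasp_force: 0.0
```

```bash
python3 -c "
from h import *
plan((.476,-.067,.15),0,10)"
```

```text
dz/row deg -0.02 norm 33.2
[[-29.3, -15.7, 0.7], [-29.3, -15.7, 0.7], [-29.3, -15.7, 0.7], [-29.3, -15.7, 0.7], [-29.3, -15.7, 0.7], [-29.3, -15.7, 0.7], [-29.3, -15.7, 0.7], [-29.3, -15.7, 0.7], [-29.3, -15.8, 0.7], [-29.3, -15.8, 0.7]]
```

Emit:
drive_tool:
  gripper: [0.75, 0.75, 0.75, 0.75, 0.75, 0.75, 0.75, 0.75]
  offset:
    - [-29, -16, 0]
    - [-29, -16, 0]
    - [-29, -16, 0]
    - [-29, -16, 0]
    - [-29, -16, 0]
    - [-29, -16, 0]
    - [-29, -16, 0]
    - [-29, -16, 0]
  delta_rot:
    - [0, 0, 0]
    - [0, 0, 0]
    - [0, 0, 0]
    - [0, 0, 0]
    - [0, 0, 0]
    - [0, 0, 0]
    - [0, 0, 0]
    - [0, 0, 0]

```text
time_s: 24.03
tcp_pos: [0.5047, -0.007, 0.1556]
ee_rot: [-2.224, -2.218, -0.002]
contact_force: [0.3, -0.0, 1.1]
grip_width: 0.749
grasp_force: 0.0
```

Emit:
drive_tool:
  gripper: [0.75, 0.75, 0.75, 0.75, 0.75, 0.75, 0.75, 0.75]
  offset:
    - [-29, -15, 0]
    - [-29, -15, 0]
    - [0, 0, 0]
    - [0, 0, 0]
    - [0, 0, 0]
    - [0, 0, 0]
    - [0, 0, 0]
    - [0, 0, 0]
  delta_rot:
    - [0, 0, 0]
    - [0, 0, 0]
    - [0, 0, 0]
    - [0, 0, 0]
    - [0, 0, 0]
    - [0, 0, 0]
    - [0, 0, 0]
    - [0, 0, 0]

```text
time_s: 24.7
tcp_pos: [0.4756, -0.0626, 0.1548]
ee_rot: [2.222, 2.22, -0.001]
contact_force: [0.7, 0.6, -0.1]
grip_width: 0.75
grasp_force: 0.0
```

```bash
python3 snap.py w9
```

```text
24.7 [ 0.4756 -0.0626  0.1548] yaw -0.04 grip 0.749667180956875 tcp px [314.5977 246.54  ]
wrist cell [ 625.3 -120.4] [68.9 74.8] 88.4
wrist cell [641. 103.] [ 75.  103.9] 0.9
```

View pics/w9.png

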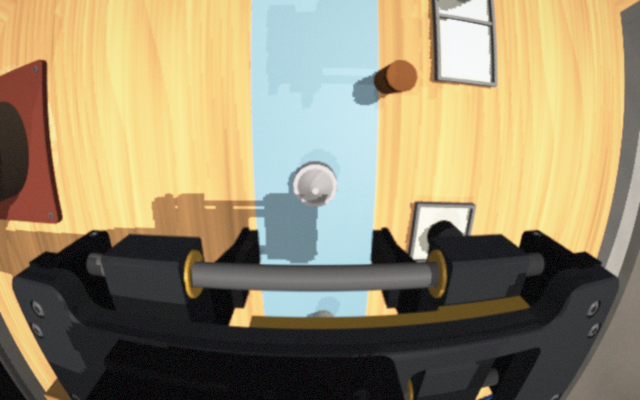

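The cone's base is centred at about (315,184), and the empty end cell of the three-cell tray is at (465,50).

```bash
python3 - <<'E'
from meas import *
d=np.load('pics/w9.npz'); c=cam('wrist',dict(tcp_pos=d['p'],ee_rot=d['r']))
print(plane(c,[[315,184],[292,184],[338,184],[315,206],[315,161]],.022)); print(plane(c,[[436,81],[495,85],[468,20]],.011))
E
```

```text
[[ 0.4757 -0.0585  0.022 ]
 [ 0.453  -0.0584  0.022 ]
 [ 0.4984 -0.0585  0.022 ]
 [ 0.4757 -0.0812  0.022 ]
 [ 0.4757 -0.0355  0.022 ]]
[[0.5994 0.0483 0.011 ]
 [0.6724 0.0522 0.011 ]
 [0.6387 0.121  0.011 ]]
```

Emit:
drive_tool:
  gripper: [0.75, 0.75, 0.75, 0.75, 0.75, 0.75, 0.75, 0.75]
  offset:
    - [2.5, 0, 20]
    - [0, 0, 35]
    - [0, 0, 35]
    - [0, 0, 30]
    - [0, 0, 17]
    - [0, 0, 7]
    - [0, 0, 2]
    - [0, 0, 0]
  delta_rot:
    - [0, 0, 0]
    - [0, 0, 0]
    - [0, 0, 0]
    - [0, 0, 0]
    - [0, 0, 0]
    - [0, 0, 0]
    - [0, 0, 0]
    - [0, 0, 0]

```text
time_s: 25.42
tcp_pos: [0.4756, -0.0609, 0.0092]
ee_rot: [2.223, 2.219, -0.001]
contact_force: [-1.0, -0.4, -0.0]
grip_width: 0.751
grasp_force: 0.0
```

Emit:
drive_tool:
  gripper: [0.4, 0, 0, 0, 0, 0, 0, 0]
  offset:
    - [0, 0, 0]
    - [0, 0, 0]
    - [0, 0, 0]
    - [0, 0, 0]
    - [0, 0, 0]
    - [0, 0, 0]
    - [0, 0, 0]
    - [0, 0, 0]
  delta_rot:
    - [0, 0, 0]
    - [0, 0, 0]
    - [0, 0, 0]
    - [0, 0, 0]
    - [0, 0, 0]
    - [0, 0, 0]
    - [0, 0, 0]
    - [0, 0, 0]

```text
time_s: 26.08
tcp_pos: [0.4758, -0.0606, 0.0095]
ee_rot: [2.224, 2.219, 0.002]
contact_force: [-1.5, 1.2, 7.3]
grip_width: 0.495
grasp_force: 30.0
```

Emit:
drive_tool:
  gripper: [0, 0, 0, 0, 0, 0, 0, 0]
  offset:
    - [0, 0, -10]
    - [0, 0, -25]
    - [0, 0, -35]
    - [0, 0, -35]
    - [21, 23, -5]
    - [21, 23, 0]
    - [21, 23, 0]
    - [21, 23, 0]
  delta_rot:
    - [0, 0, 0]
    - [0, 0, 0]
    - [0, 0, 0]
    - [0, 0, 0]
    - [0, 0, 0]
    - [0, 0, 0]
    - [0, 0, 0]
    - [0, 0, 0]

```text
time_s: 26.75
tcp_pos: [0.5685, 0.0245, 0.12]
ee_rot: [-2.223, -2.219, -0.003]
contact_force: [0.8, -0.8, -0.8]
grip_width: 0.493
grasp_force: 30.0
```

Emit:
drive_tool:
  gripper: [0, 0, 0, 0, 0, 0, 0, 0]
  offset:
    - [21, 23, 0]
    - [21, 23, 0]
    - [21, 22, 0]
    - [0, 0, 5]
    - [0, 0, 25]
    - [0, 0, 25]
    - [0, 0, 15]
    - [0, 0, 0]
  delta_rot:
    - [0, 0, 0]
    - [0, 0, 0]
    - [0, 0, 0]
    - [0, 0, 0]
    - [0, 0, 0]
    - [0, 0, 0]
    - [0, 0, 0]
    - [0, 0, 0]

```text
time_s: 27.42
tcp_pos: [0.6332, 0.0857, 0.0459]
ee_rot: [-2.222, -2.217, 0.008]
contact_force: [-0.4, 0.1, -1.0]
grip_width: 0.494
grasp_force: 30.0
```

Emit:
drive_tool:
  gripper: [0, 0, 0, 0, 0, 0, 0, 0]
  offset:
    - [1, 2, 8]
    - [0, 0, 10]
    - [0, 0, 6]
    - [0, 0, 3]
    - [0, 0, 1]
    - [0, 0, 0]
    - [0, 0, 0]
    - [0, 0, 0]
  delta_rot:
    - [0, 0, 0]
    - [0, 0, 0]
    - [0, 0, 0]
    - [0, 0, 0]
    - [0, 0, 0]
    - [0, 0, 0]
    - [0, 0, 0]
    - [0, 0, 0]

```text
time_s: 28.08
tcp_pos: [0.6379, 0.0868, 0.0213]
ee_rot: [2.224, 2.219, 0.001]
contact_force: [-0.1, -0.2, -0.7]
grip_width: 0.495
grasp_force: 30.0
```

Emit:
drive_tool:
  gripper: [0, 0, 0, 0, 0, 0, 0, 0]
  offset:
    - [0, -1.5, 3]
    - [0, 0, 2]
    - [0, 0, 1]
    - [0, 0, 1]
    - [0, 0, 0.6]
    - [0, 0, 0.5]
    - [0, 0, 0]
    - [0, 0, 0]
  delta_rot:
    - [0, 0, 0]
    - [0, 0, 0]
    - [0, 0, 0]
    - [0, 0, 0]
    - [0, 0, 0]
    - [0, 0, 0]
    - [0, 0, 0]
    - [0, 0, 0]

```text
time_s: 28.75
tcp_pos: [0.636, 0.0868, 0.0135]
ee_rot: [-2.223, -2.218, -0.0]
contact_force: [-4.4, 0.5, 8.8]
grip_width: 0.495
grasp_force: 30.0
```

Contact at 9 N, so I release and rise well clear.

Emit:
drive_tool:
  gripper: [0.75, 0.75, 0.75, 0.75, 0.75, 0.75, 0.75, 0.75]
  offset:
    - [0, 0, 0]
    - [0, 0, 0]
    - [0, 0, 0]
    - [0, 0, 0]
    - [0, 0, -15]
    - [0, 0, -40]
    - [0, 0, -40]
    - [0, 0, -40]
  delta_rot:
    - [0, 0, 0]
    - [0, 0, 0]
    - [0, 0, 0]
    - [0, 0, 0]
    - [0, 0, 0]
    - [0, 0, 0]
    - [0, 0, 0]
    - [0, 0, 0]

```text
time_s: 29.42
tcp_pos: [0.6358, 0.0862, 0.1502]
ee_rot: [2.224, 2.218, -0.001]
contact_force: [1.8, 1.2, 0.6]
grip_width: 0.747
grasp_force: 0.0
```

Emit:
drive_tool:
  gripper: [0.75, 0.75, 0.75, 0.75, 0.75, 0.75, 0.75, 0.75]
  offset:
    - [-25, -15, -30]
    - [-25, -15, -30]
    - [-25, -15, -30]
    - [-25, -15, -30]
    - [0, -15, -20]
    - [0, -15, 0]
    - [0, 0, 0]
    - [0, 0, 0]
  delta_rot:
    - [0, 0, 0]
    - [0, 0, 0]
    - [0, 0, 0]
    - [0, 0, 0]
    - [0, 0, 0]
    - [0, 0, 0]
    - [0, 0, 0]
    - [0, 0, 0]

```text
time_s: 30.08
tcp_pos: [0.546, -0.0123, 0.2881]
ee_rot: [-2.222, -2.219, -0.004]
contact_force: [0.2, -0.5, 0.2]
grip_width: 0.749
grasp_force: 0.0
```

```bash
python3 - <<'E'
from meas import *
a=optics.camera('scene')[145:295,260:430,::-1]; b=optics.camera('side')[160:270,280:390,::-1]; w=optics.camera('wrist')[:,:,::-1][:300,200:460]
A=cv2.resize(a,(453,400)); B=cv2.resize(b,(340,340)); C=np.zeros((400,793,3),np.uint8); C[:,:453]=A; C[:340,453:]=B
cv2.imwrite('pics/f1.png',C); cv2.imwrite('pics/f2.png',cv2.resize(w,None,fx=2,fy=2)); print(manip.get_obs()['tcp_pos'],manip.get_obs()['grip_width'])
E
```

```text
[ 0.5464 -0.0121  0.2869] 0.7533388264950698
```

View pics/f1.png

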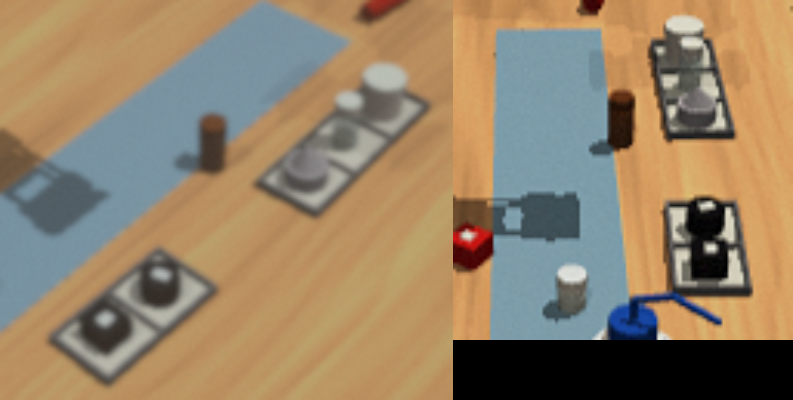

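View pics/f2.png

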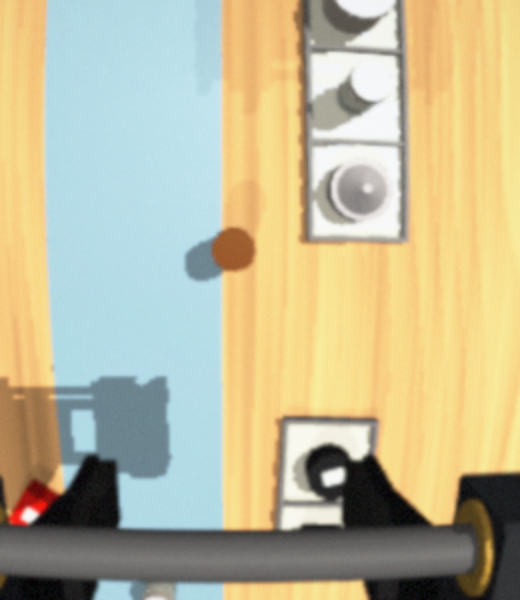

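The final views show the jar, tall vial and cone upright in the three-cell tray. Both mounts sit in the two-cell tray, and the short vial, decoys and bystanders are untouched.

```bash
python3 -c "
from bench import manip
print(manip.sign_off())"
```

```text
the job is handed in; nothing more can be done
None
```

Both trays are complete and the job is handed in at about 30 s: the mounts went into the two-cell tray first, then the tall vial (middle), jar and cone (ends) into the three-cell tray, and in the last views all five look upright in their cells, with the short vial, wash bottle and screwdriver never touched.

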